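Start the square-recess plug of a pressure cell

TASK

Take the square key out of its leaning holder and set it upright in the recess of the raised brass plug on the steel cell, feeling gently for the recess until the key drops fully in. Only then turn the plug clockwise (seen from above) by a quarter turn, keeping the key square to it, and let go, leaving the key standing in the plug. Do not force anything and do not disturb the other things on the bench.

Things in the scene. Friction and masses are not known exactly. Their poses are not given: they have to be found in the camera images.
- key: Square key, loose, 98 mm long. Origin at the end of its tip, z along its axis to the handle, x, y square to the flats. Steel square tip: z 0 to 16 mm, 11 mm across flats, tapered to 5 mm over the first 5 mm. Round steel shank, 20 mm in diameter: 16 to 48 mm; its lower face stops on the plug's rim. At the start it stands in the holder, leaning 18 to 24 degrees towards the holder's -x.
- key_grip (a point): Point on the key's axis 75 mm from the end of the tip, where to grip its grey square handle: 26 x 26 mm, from 48 to 98 mm from the end of the tip, flats parallel to those of the tip. Axes as the key's. The key weighs about 0.14 kg.
- holder: Grey key holder, fixed: base plate 85 x 62 x 8 mm, square sleeve (31 mm outside) leaning 18 degrees towards its own -x, its mouth about 55 mm above the bench; 40 mm of the key is inside: pull the key out along its own axis, at least 45 mm. Origin at the centre of its underside, z up.
- cell: Steel pressure cell, fixed, round, 110 mm in diameter, lid top 55 mm above its underside. Origin at the centre of its underside, z up. On the lid along its x: the raised brass plug at +17 mm; at -24 mm a flat brass plug that is already home, with no open recess. Six low bolt heads round the edge.
- port (a point): Nominal centre of the raised plug's mouth, fixed to the cell, 77 mm above the cell's underside, z up along the plug's axis. The plug sits loosely: its true axis may be up to 1 mm off this point in x and in y, and its recess stands at any angle about z, which is not measured (not the cell's x; it repeats every 90 degrees; it can be seen or felt).
- plug (a joint): Brass plug: round head 28 mm in diameter, upright square recess 12.2 mm across flats, 17 mm deep. A fully entered key tip ends 16 mm below the mouth, with about 6 degrees of play about its axis. Value: turn from its start, rad, growing clockwise seen from above; it cannot go below 0, stops at 3, has friction of 0.08 N m and sinks 1 mm per quarter turn.
- dropper: Small brown bottle with a black cap, 30 mm in diameter, 75 mm high, a bystander; origin under its centre.
- bottle: White bottle with a white cap, 37 mm in diameter, 88 mm high, a bystander; origin under its centre.
Mind the look-alikes: they are no part of the job. Leave any green look-alike of the cell alone. Leave any green look-alike of the key alone.

How it is judged (in metres and radians):
On the way, in this order (a step that is already met when the one before it is completed fails the run):
1. the key is upright and fully down in the plug's recess (tip at least 12 mm deep), the plug not yet turned more than 0.3 rad (horizontal distance between key and port below 0.004 m and z of key in the frame of port below -0.012 m and angle between key's own z axis and vertical below 0.12 rad and value of joint plug below 0.3 rad), for 0.1 s.
2. the plug has been turned clockwise by a quarter turn (at least 1.2 rad) with the key in it (horizontal distance between key and port below 0.004 m and z of key in the frame of port below -0.012 m and value of joint plug above 1.2 rad), for 0.1 s.
At the end, for the whole second after the job is handed in: The plug stands between 1.2 and 1.95 rad clockwise of its start, and the key, let go and at rest, stands in it: tip at least 12 mm below the mouth, within 4 mm of the port's axis, leaning less than 0.17 rad (all of step 2 and value of joint plug below 1.95 rad and angle between key's own z axis and vertical below 0.17 rad and linear speed of key below 0.02 m/s); the robot touches nothing.
It fails at once if the plug turns while the key is more than 0.14 rad out of square with it (velocity of joint plug above 0.15 rad/s and angle between key's own z axis and vertical above 0.14 rad).
It fails at once if the plug is turned on beyond 0.3 rad while the key's tip is less than 10 mm deep in it (velocity of joint plug above 0.15 rad/s and value of joint plug above 0.3 rad and z of key in the frame of port above -0.01 m).
It fails at once if the key is forced against the plug with more than 60 N (contact force between key and plug above 60 N).
It fails at once if a bystander is moved by more than 20 mm (distance of any of dropper, bottle from where it was at the start of the episode above 0.02 m).
It also fails if it takes over 72 s, if anything falls off the work surface, if the arm or the gripper's body presses on something with over 40 N, if the wrist force passes 120 N, or if a joint passes its speed limit or range.

ROBOT

A 6-joint arm with a two-finger parallel gripper is mounted at the origin on a cart in front of the work surface, level with it; the furniture and walls round the work are solid. World frame = base frame: x ahead of the robot, y to its left, z up, the work surface at z = 0. Lengths are in m, angles in degrees, forces in N, time in s.
With the tool pointing down it reaches from about 0.3 to 0.75 m from the base axis. Payload 8.5 kg.
Tool frame: the origin (TCP) lies on the centre line of the jaws, within the pads' length; the fingertips stand env.tcp_to_tips ahead of it and the grasp point (between the pads) lies 8 mm behind it (env.tcp_to_tips is the distance from the TCP to the fingertips, in m); z points along the fingers, y is the direction in which the jaws open and shut (so a half turn about z gives the same grasp; the last joint's range is limited). The gripper opens to 85 mm and grips with 20 to 120 N. Pads are 22 mm wide; open, the fingers measure 114 mm over their backs; the gripper's body (76 mm by 85 mm) begins 54 mm behind the grasp point. The pads swing forward as they close: fully open they stand 13 mm farther back than shut.
Start: joints at [-79.257, 21.807, 74.336, -0, 83.858, -12.336], TCP at [0.216, -0.506, 0.242] pointing down, gripper open.
Joint ranges: [-178.18, 178.18], [-50.72, 133.34], [12.68, 142.11], [-81.47, 261.47], [9.98, 163.14], [-165.26, 165.26]. Speed limits (degrees/s): [136.94, 136.94, 180, 180, 180, 180].

INTERFACE

Orientations are given as a 3x3 rotation matrix whose columns are the frame's x, y, z axes.
In Python, from rig import env gives the robot as it stands. The module is installed in compiled form; this text tells all that it offers.
- The arm moves only by the tool carry_out, never from a script. Its argument "rows" is a list of rows, each an object of numbers: "tx", "ty", "tz": the shift along the tool's x, y, z in cm; "yaw": the turn about the tool's z in rad. In form: [{"tx": .., "ty": .., "tz": .., "yaw": ..}, ...]. A call has 1 to 12 rows; each row shifts and turns the pose as measured when the row begins, along the tool's axes as they then stand; what a row does not reach is not made up. A row lasts 1/10 s, in which the tool goes at most 50 mm and 8.59 degrees, less where a joint would pass 70% of its speed; a pose out of reach is approached as far as the arm can. A call is refused whole if a number of a shift passes 5 or a number of a turn 0.15, either way. A call with a gripper value outside its range is refused whole. "jaw" is the closure, from -1 (fully open) to 1 (shut), set as the call begins (left out, the last holds). The fingers move at their own pace and stop on an object; "squeeze" is the grip in N (left out, the last holds). Time passes only in rows, so rows that do not move let the fingers close. It gives the time, the measured TCP pose, the force and the opening at its end, in the units of the state.
- env.observe(): the state, without advancing time (a new reading comes with each control period).
- env.get_image(name): name is "side" or "top" or "wrist"; returns the picture (480x640x3 uint8, red, green, blue); there is no depth.
- env.camera_params(name): a dict with "vertical_fov" (degrees; the focal length in pixels is half the picture's height over the tangent of half this angle, whatever the lens; pixels are square), "cx", "cy" (the principal point, pixels), "view" (4x4, takes a point from world to camera coordinates). Camera axes: x right, y up, looking along -z (the intrinsics and any distortion apply to the point x, -y, -z); pixel columns grow to the right and rows downward; lengths in m; the calibration is good to about 2 mm. A picture is of the moment at which its call begins: read the wrist's pose just before it. camera_params takes no time and is no camera call; for the wrist camera it gives the pose at the moment of the call.
- env.close_job(): hands the job in, once; it reports no verdict.
The state is a dict: "time_s": time; "q": joint angles; "qvel": joint speeds; "joint_efforts": joint torques, N m; "position": TCP position; "tool_rot": TCP orientation; "ft_force": force on the tool from outside, world axes, zero at the start; "wrist_torque": the same for the moment, N m; "grip_width": finger opening in m.
Only numpy, scipy, OpenCV 4.12 (cv2) and the standard library are available. Lean on these libraries where they do the work, as an engineer would, in place of code of your own. Each camera call takes 0.05 s, during which the arm holds its last target. There are 200 camera calls.

## Working session

There is one attempt and no reset: what is moved stays moved. The work goes in short steps, Python scripts to look and compute and a tool call to move; the robot and the scene stay as the last step left them, time stands still between calls to the robot, and variables do not carry over. Pictures are saved under pics/ and viewed, about 8 in all and at most 12, crops included, and the job is handed in when it is done.

Besides the shell and the picture viewer there is one more tool, called after "Call:" as name([rows], argument=value, ...), one row to a line, values as JSON. carry_out: Moves the arm, as the interface text tells. Its arguments: {"type":"object","properties":{"rows":{"type":"array","items":{"type":"object","properties":{"tx":{"type":"number"},"ty":{"type":"number"},"tz":{"type":"number"},"yaw":{"type":"number"}}}},"jaw":{"type":"number"},"squeeze":{"type":"number"}},"required":["rows"]}

```bash
mkdir -p pics; ls; python3 - <<'E'
from rig import env
import cv2,numpy as np
s=env.observe();print(s,env.tcp_to_tips)
for n in("side","top","wrist"):
    p=env.camera_params(n);print(n,{k:(np.round(v,4).tolist() if k=="view" else v) for k,v in p.items()})
    cv2.imwrite(f"pics/{n}0.png",env.get_image(n)[:,:,::-1])
E
```

```text
pics
{'time_s': 0.0, 'q': array([-7.92569608e+01,  2.18420471e+01,  7.43851157e+01, -1.04840691e-03,
        8.38586974e+01, -1.23358114e+01]), 'qvel': array([-0.02967922, -0.09992404,  0.09488483,  0.05253126, -0.07579614,
       -0.03217696]), 'joint_efforts': array([ 7.01212339e-04, -4.48459733e+01, -2.31276244e+01, -1.02549686e-04,
        4.85489436e-03, -9.39976928e-06]), 'position': array([ 0.21553845, -0.50570191,  0.24169973]), 'tool_rot': array([[ 9.19965529e-01,  3.91999155e-01, -2.97209771e-04],
       [ 3.91999151e-01, -9.19964406e-01,  1.46888722e-03],
       [ 3.02380140e-04, -1.46783159e-03, -9.99998877e-01]]), 'ft_force': array([-0.67929519, -0.03945728, -0.11952841]), 'wrist_torque': array([-0.03557691, -0.05701252, -0.00153774]), 'grip_width': 0.08544596551001209} 0.011
side {'vertical_fov': 56.339428676842516, 'cx': 321.6474800090251, 'cy': 243.68544483615818, 'view': [[-0.8456, -0.5337, -0.0086, 0.4752], [0.2013, -0.3337, 0.9209, -0.1717], [-0.4944, 0.777, 0.3896, -0.7294], [0.0, 0.0, 0.0, 1.0]]}
top {'vertical_fov': 46.9718351603861, 'cx': 316.39347934007014, 'cy': 237.70837001546877, 'view': [[0.0263, -0.9996, -0.0032, 0.0596], [0.9953, 0.0259, 0.093, -0.5498], [-0.0929, -0.0056, 0.9957, -1.0483], [0.0, 0.0, 0.0, 1.0]]}
wrist {'vertical_fov': 69.11572576621722, 'cx': 319.95426568667637, 'cy': 241.49203625483656, 'view': [[0.3915, -0.9202, -0.0018, -0.5482], [0.8807, 0.3753, -0.2891, 0.0369], [0.2667, 0.1116, 0.9573, -0.3799], [0.0, 0.0, 0.0, 1.0]]}
```

View pics/side0.png

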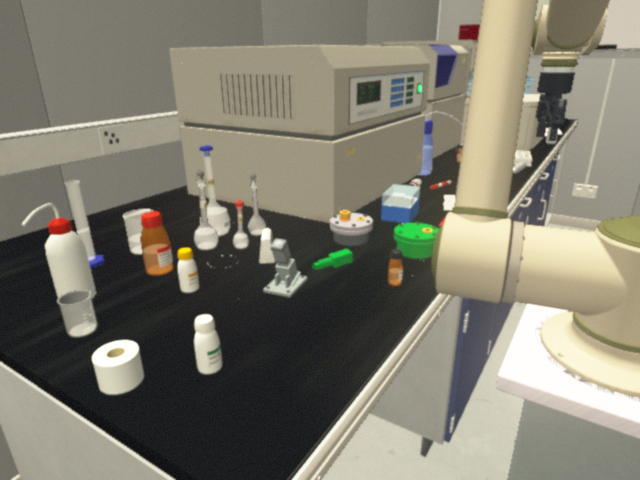

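View pics/top0.png

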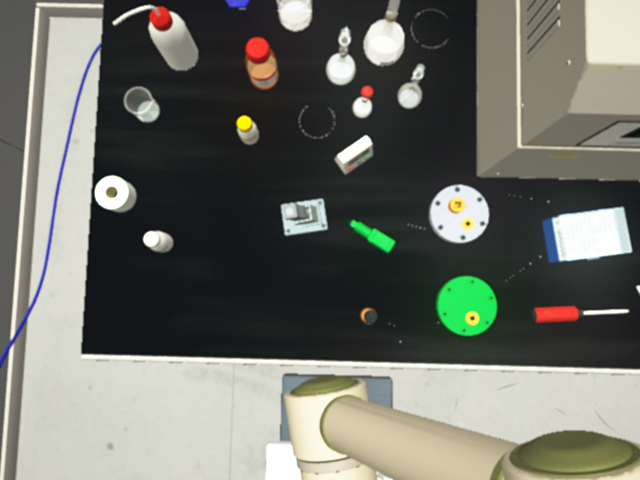

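```bash
cat > h.py <<'E'
import numpy as np,cv2
from rig import env
def K(p):
    f=240/np.tan(np.radians(p["vertical_fov"]/2)); return f
def px2w(p,u,v,z):
    f=K(p);V=np.array(p["view"]);R=V[:3,:3];c=-R.T@V[:3,3]
    d=R.T@np.array([(u-p["cx"])/f,-(v-p["cy"])/f,-1]);return c+d*(z-c[2])/d[2]
def w2px(p,P):
    f=K(p);V=np.array(p["view"]);X=V[:3,:3]@np.array(P)+V[:3,3]
    return np.array([p["cx"]+f*X[0]/-X[2],p["cy"]-f*X[1]/-X[2]])
E
python3 - <<'E'
from h import *
t=cv2.imread("pics/top0.png");s=cv2.imread("pics/side0.png")
a=cv2.resize(t[190:245,270:340],(490,385),interpolation=3);b=cv2.resize(s[230:300,255:310],None,fx=5.5,fy=5.5,interpolation=3)
cv2.imwrite("pics/c1.png",np.hstack([a,b]))  if a.shape[0]==b.shape[0] else cv2.imwrite("pics/c1.png",np.hstack([a,b[:385]]))
p=env.camera_params("top")
for n,u,v,z in [("holder",304,216,.004),("cell",459,213,.055),("gcell",467,305,.055),("keytop",292,211,.11),("plug?",457,205,.077),("flat?",467,224,.055),("drop",369,316,.075),("bottle",152,240,.088)]:print(n,px2w(p,u,v,z).round(4))
E
```

```text
holder [0.5928 0.0999 0.004 ]
cell [ 0.5994 -0.1954  0.055 ]
gcell [ 0.4264 -0.2108  0.055 ]
keytop [0.5873 0.1187 0.11  ]
plug? [ 0.6111 -0.1861  0.077 ]
flat? [ 0.5788 -0.2106  0.055 ]
drop [ 0.4021 -0.0263  0.075 ]
bottle [0.5302 0.3746 0.088 ]
```

View pics/c1.png

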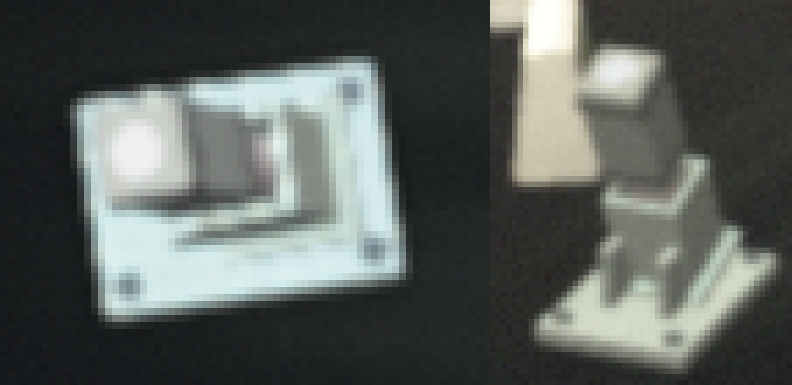

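Candidates: grey key in the grey holder at top (292,211) versus the green look-alike key at (373,236). Steel cell at (459,213) versus the green cell at (467,305). I choose the grey pair: the crop shows the grey handle leaning towards image left (about +y) out of the sleeve.

Call:
carry_out([
  {"tx": 2, "ty": -1},
  {"tx": 3.8, "ty": -1.9},
  {"tx": 3.8, "ty": -1.9},
  {"tx": 3.8, "ty": -1.9},
  {"tx": 3.8, "ty": -1.9},
  {"tx": 3.8, "ty": -1.9},
  {"tx": 3.8, "ty": -1.9},
  {"tx": 3.8, "ty": -1.9},
  {"tx": 3.8, "ty": -1.9},
  {"tx": 3.8, "ty": -1.9},
  {"tx": 3.8, "ty": -1.9},
  {"tx": 0, "ty": 0},
])

```text
validation failed for argument at $.ro...
```

```bash
python3 - <<'E'
from h import *
s=env.observe();p=env.camera_params("wrist");im=env.get_image("wrist")
print(s["time_s"],s["position"],s["tool_rot"].round(3).tolist(),s["q"].round(1))
cv2.imwrite("pics/w1.png",im[:,:,::-1]);import pickle;pickle.dump(p,open("pics/w1.pkl","wb"))
for P in [(.611,-.186,.077),(.579,-.211,.055),(.6,-.195,.055)]:print(w2px(p,P))
E
```

```text
0.15 [ 0.21555392 -0.50578034  0.24187993] [[0.92, 0.392, -0.0], [0.392, -0.92, 0.001], [0.0, -0.001, -1.0]] [-79.3  21.8  74.4  -0.   83.9 -12.3]
[  26.82323685 -784.28702182]
[  93.79882104 -559.82034967]
[  72.97767073 -636.28832763]
```

View pics/w1.png

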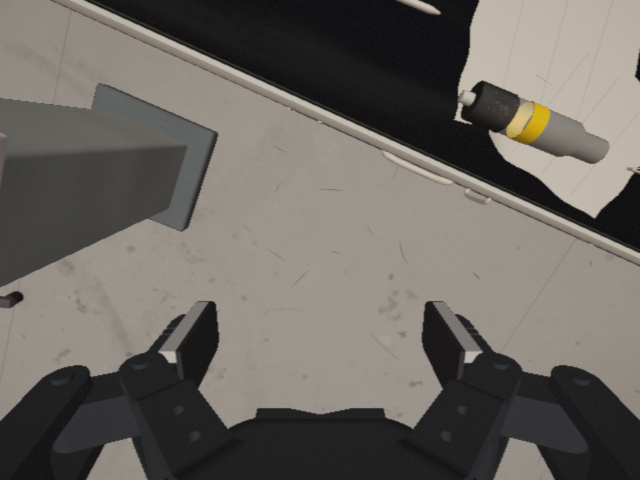

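The move was refused, so this view only shows the floor and the jaws. I'll retry with all four fields in every row.

Call:
carry_out([
  {"tx": 2, "ty": -1, "tz": 0, "yaw": 0},
  {"tx": 3.8, "ty": -1.9, "tz": 0, "yaw": 0},
  {"tx": 3.8, "ty": -1.9, "tz": 0, "yaw": 0},
  {"tx": 3.8, "ty": -1.9, "tz": 0, "yaw": 0},
  {"tx": 3.8, "ty": -1.9, "tz": 0, "yaw": 0},
  {"tx": 3.8, "ty": -1.9, "tz": 0, "yaw": 0},
  {"tx": 3.8, "ty": -1.9, "tz": 0, "yaw": 0},
  {"tx": 3.8, "ty": -1.9, "tz": 0, "yaw": 0},
  {"tx": 3.8, "ty": -1.9, "tz": 0, "yaw": 0},
  {"tx": 3.8, "ty": -1.9, "tz": 0, "yaw": 0},
  {"tx": 3.8, "ty": -1.9, "tz": 0, "yaw": 0},
  {"tx": 0, "ty": 0, "tz": 0, "yaw": 0},
])

```text
time_s: 1.4
position: [0.5151, -0.1523, 0.2401]
tool_rot: [[0.922, 0.388, -0.001], [0.388, -0.922, 0.004], [0.0, -0.004, -1.0]]
ft_force: [-0.6, -0.2, 0.5]
grip_width: 0.0856
```

```bash
python3 - <<'E'
from h import *
s=env.observe();p=env.camera_params("wrist");im=env.get_image("wrist")
print(s["time_s"],s["position"],s["q"].round(1))
cv2.imwrite("pics/w2.png",im[:,:,::-1]);import pickle;pickle.dump(p,open("pics/w2.pkl","wb"))
for P in [(.611,-.186,.077),(.579,-.211,.055),(.6,-.195,.055)]:print(w2px(p,P))
E
```

```text
1.4 [ 0.51509595 -0.15232413  0.24011677] [-29.2  20.7  76.5   0.1  83.   38. ]
[406.67101021 134.68322348]
[409.66602819 180.29254815]
[404.29857965 150.99482472]
```

View pics/w2.png

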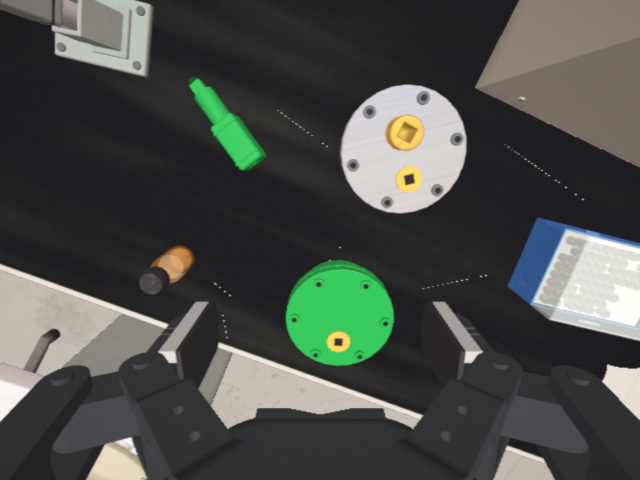

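The raised plug is at (407,132), with its square recess rotated. The flat plug with the black square is at (409,179). Next I'll measure the recess in a crop.

```bash
python3 - <<'E'
from h import *
import pickle
p=pickle.load(open("pics/w2.pkl","rb"));im=cv2.imread("pics/w2.png")
x0,y0=382,108
c=cv2.resize(im[y0:y0+50,x0:x0+50],(600,600),interpolation=3)
cv2.imwrite("pics/c2.png",c)
hsv=cv2.cvtColor(im,cv2.COLOR_BGR2HSV)
m=((hsv[...,1]>90)&(hsv[...,0]>12)&(hsv[...,0]<35)&(hsv[...,2]>60)).astype(np.uint8);m[:,:370]=0;m[:100]=0;m[220:]=0;m[:,450:]=0
n,l,st,ce=cv2.connectedComponentsWithStats(m)
for i in range(1,n):
  if st[i,4]>50:
    cs,_=cv2.findContours((l==i).astype(np.uint8),cv2.RETR_EXTERNAL,cv2.CHAIN_APPROX_NONE);e=cv2.fitEllipse(cs[0]);print(st[i],ce[i],e,px2w(p,*e[0],.077),px2w(p,*e[0],.055))
E
```

```text
[ 386  115   38   35 1065] [404.49953052 132.17464789] ((404.5038146972656, 132.1748504638672), (34.083404541015625, 37.87088394165039), 66.74173736572266) [ 0.61205268 -0.18351366  0.077     ] [ 0.61420231 -0.18802763  0.055     ]
[396 166  26  26 475] [408.52       178.56421053] ((408.56024169921875, 178.59080505371094), (24.25421142578125, 26.323415756225586), 40.14353561401367) [ 0.58019899 -0.20339402  0.077     ] [ 0.5799707 -0.2093921  0.055    ]
```

View pics/c2.png

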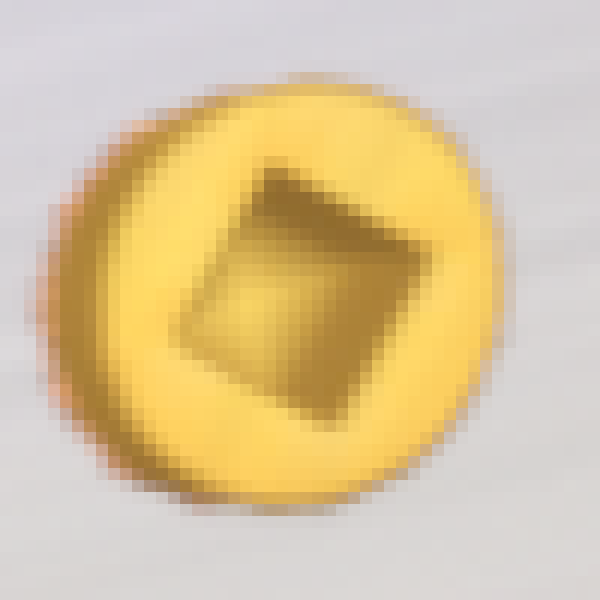

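The crop shows the recess corners at (268,172), (432,250), (335,425), (180,340).

```bash
python3 - <<'E'
from h import *
import pickle
p=pickle.load(open("pics/w2.pkl","rb"))
W=np.array([px2w(p,382+(u+.5)/12-.5,108+(v+.5)/12-.5,.077) for u,v in [(268,172),(432,250),(335,425),(180,340)]])
print(W.round(4),W.mean(0))
d=np.roll(W,-1,0)-W;print(np.hypot(d[:,0],d[:,1]),np.degrees(np.arctan2(d[:,1],d[:,0]))%90)
pc=np.array([px2w(p,382+(u+.5)/12-.5,108+(v+.5)/12-.5,.077) for u,v in [(305,75+0),(500,290),(290,505),(110,300)]]);print(pc.round(4))
t=env.camera_params("top")
im=cv2.imread("pics/top0.png");hsv=cv2.cvtColor(im,cv2.COLOR_BGR2HSV)
m=((hsv[...,1]>90)&(hsv[...,0]>12)&(hsv[...,0]<35)&(hsv[...,2]>60)).astype(np.uint8);m[:,:440]=0;m[:190]=0;m[235:]=0;m[:,480:]=0
n,l,st,ce=cv2.connectedComponentsWithStats(m)
for i in range(1,n):
  if st[i,4]>10: print(st[i],ce[i],px2w(t,*ce[i],.074),px2w(t,*ce[i],.055))
E
```

```text
[[ 0.6189 -0.1795  0.077 ]
 [ 0.6187 -0.1918  0.077 ]
 [ 0.6061 -0.191   0.077 ]
 [ 0.607  -0.1789  0.077 ]] [ 0.61268424 -0.18530629  0.077     ]
[0.0123508  0.01261744 0.01216395 0.0119006 ] [89.18140432 86.17391577 85.8439485  86.99262617]
[[ 0.6253 -0.179   0.077 ]
 [ 0.6182 -0.1972  0.077 ]
 [ 0.6003 -0.1906  0.077 ]
 [ 0.6075 -0.1734  0.077 ]]
[449 198  16  15 187] [456.2459893  204.98395722] [ 0.61161515 -0.18545758  0.074     ] [ 0.61465403 -0.19017289  0.055     ]
[462 218  11  11  94] [467.18085106 223.18085106] [ 0.57795668 -0.20586371  0.074     ] [ 0.58036922 -0.21095875  0.055     ]
```

Call:
carry_out([
  {"tx": 2, "ty": -4, "tz": 0, "yaw": 0},
  {"tx": 2, "ty": -4, "tz": 0, "yaw": 0},
  {"tx": 2, "ty": -4, "tz": 0, "yaw": 0},
  {"tx": 2, "ty": -4, "tz": 0, "yaw": 0},
  {"tx": 1, "ty": -4, "tz": 0, "yaw": 0},
  {"tx": 0, "ty": 0, "tz": 0, "yaw": 0.12},
  {"tx": 0, "ty": 0, "tz": 0, "yaw": 0.12},
  {"tx": 0, "ty": 0, "tz": 0, "yaw": 0},
])

```text
time_s: 2.25
position: [0.5182, 0.0662, 0.2393]
tool_rot: [[0.99, 0.14, -0.005], [0.14, -0.99, 0.001], [-0.005, -0.002, -1.0]]
ft_force: [1.0, 0.7, -0.5]
grip_width: 0.0851
```

```bash
python3 - <<'E'
from h import *
p=env.camera_params("wrist");im=env.get_image("wrist")
cv2.imwrite("pics/w3.png",im[:,:,::-1]);import pickle;pickle.dump(p,open("pics/w3.pkl","wb"))
u,v=w2px(p,(.593,.1,.03));print(u,v)
x0,y0=int(np.clip(u-90,0,460)),int(np.clip(v-75,0,330));print(x0,y0)
cv2.imwrite("pics/c3.png",cv2.resize(im[y0:y0+150,x0:x0+200,::-1],(800,600),interpolation=3))
E
```

```text
297.1601188963184 129.59164415554181
207 54
```

View pics/c3.png

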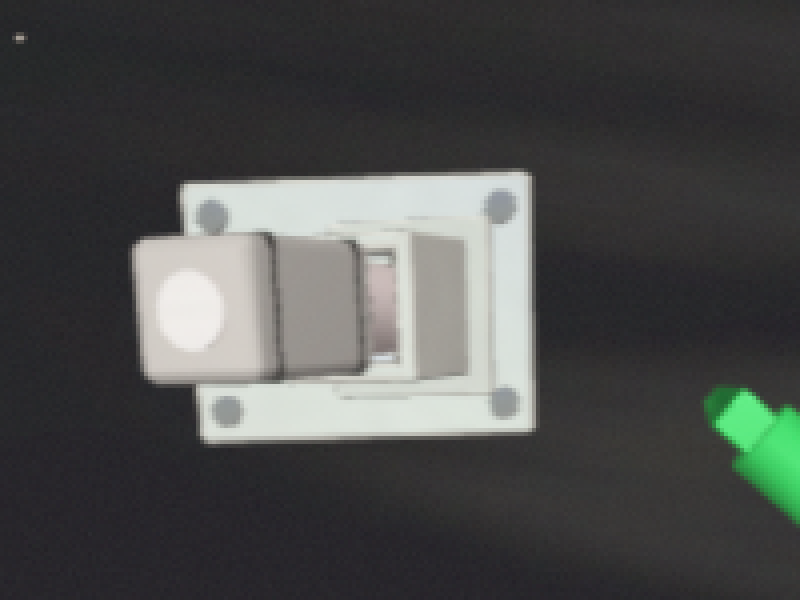

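The grey key is clear: handle top face with corners (133,240), (270,233), (280,380), (148,383); base plate corners (182,185), (531,172), (535,430), (203,442).

```bash
cat > key.py <<'E'
from h import *
import pickle
from scipy.optimize import least_squares
from scipy.spatial.transform import Rotation as R
p=pickle.load(open("pics/w3.pkl","rb"))
px=lambda a:np.array([(207+(u+.5)/4-.5,54+(v+.5)/4-.5) for u,v in a])
B=px([(182,185),(531,172),(535,430),(203,442)])
W=np.array([px2w(p,u,v,.008) for u,v in B])
c=W.mean(0);e=W[1]-W[0]+W[2]-W[3];ang=np.degrees(np.arctan2(e[1],e[0]))
d=np.roll(W,-1,0)-W
print("holder",c,ang,np.linalg.norm(d,axis=1))
hx=np.array([np.cos(np.radians(ang)),np.sin(np.radians(ang)),0]);hy=np.cross([0,0,1],hx)
T=px([(133,240),(270,233),(280,380),(148,383),(357,240),(365,374)])
# key corners; key x = holder x
C=np.array([[-13,13,98],[13,13,98],[13,-13,98],[-13,-13,98],[13,13,48],[13,-13,48]])/1e3
H=np.stack([hx,hy,[0,0,1]],1)
def pose(q): return H@R.from_euler("yxz",[q[3],q[4],q[5]]).as_matrix(),q[:3]
def f(q):
    M,t=pose(q);r=np.concatenate([w2px(p,t+M@x)-u for x,u in zip(C,T)])
    return np.concatenate([r,[(q[3]+np.radians(20))*20,q[4]*50,(q[2]-.017)*400]])
s=least_squares(f,[c[0],c[1],.02,-.35,0,0]);M,t=pose(s.x)
print("res",s.fun.round(2),"tip",t,"lean y,x,roll",np.degrees(s.x[3:]),"axis",M[:,2],"grip",t+M[:,2]*.075,"top",t+M[:,2]*.098)
E
python3 key.py
```

```text
holder [0.59151487 0.10113279 0.008     ] -79.98277475104243 [0.08444973 0.06083814 0.08459654 0.06093746]
res [-0.13 -0.84 -0.31 -1.   -0.11  0.95 -0.24  1.08  0.62  0.42  0.31 -0.49
  1.92  0.03 -0.87] tip [0.59207022 0.09804657 0.01481685] lean y,x,roll [-14.49307568   0.0288753    0.01899648] axis [-0.04409398  0.24634839  0.96817777] grip [0.58876317 0.1165227  0.08743019] top [0.58774901 0.12218871 0.10969828]
```

Call:
carry_out([
  {"tx": 2.6, "ty": -1.3, "tz": 0, "yaw": -0.03},
  {"tx": 2.6, "ty": -1.3, "tz": 0, "yaw": 0},
  {"tx": 2.4, "ty": -1.3, "tz": 0, "yaw": 0},
  {"tx": 0, "ty": 0, "tz": 3, "yaw": 0},
  {"tx": 0, "ty": 0, "tz": 3, "yaw": 0},
  {"tx": 0, "ty": 0, "tz": 2, "yaw": 0},
  {"tx": 0, "ty": 0, "tz": 0, "yaw": 0},
], jaw=-1)

```text
time_s: 3.0
position: [0.5903, 0.1114, 0.1566]
tool_rot: [[0.982, 0.187, -0.003], [0.187, -0.982, 0.0], [-0.003, -0.001, -1.0]]
ft_force: [0.1, 0.6, 1.1]
grip_width: 0.0851
```

Call:
carry_out([
  {"tx": -0.05, "ty": -0.5, "tz": 2.5, "yaw": 0},
  {"tx": 0, "ty": 0, "tz": 2.5, "yaw": 0},
  {"tx": 0, "ty": 0, "tz": 2, "yaw": 0},
  {"tx": 0, "ty": 0, "tz": 0.6, "yaw": 0},
  {"tx": 0, "ty": 0, "tz": 0, "yaw": 0},
], jaw=-1)

```text
time_s: 3.5
position: [0.5919, 0.1124, 0.0839]
tool_rot: [[0.981, 0.193, 0.005], [0.193, -0.981, -0.0], [0.005, 0.001, -1.0]]
ft_force: [-0.4, 0.4, -0.2]
grip_width: 0.0854
```

```bash
python3 - <<'E'
from h import *
print(env.observe()["position"])
cv2.imwrite("pics/w4.png",env.get_image("wrist")[:,:,::-1])
E
```

```text
[0.59194505 0.11244498 0.08392263]
```

View pics/w4.png

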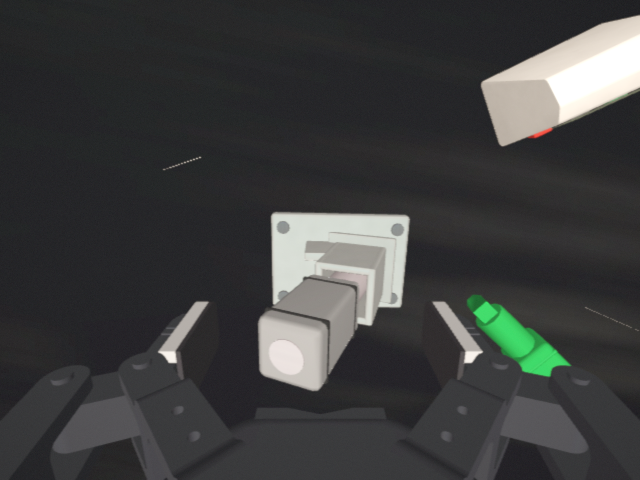

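Call:
carry_out([
  {"tx": -0.3, "ty": -0.5, "tz": 0.5, "yaw": 0},
  {"tx": 0, "ty": 0, "tz": 0, "yaw": 0},
], jaw=-1)

```text
time_s: 3.75
position: [0.5891, 0.1168, 0.0814]
tool_rot: [[0.981, 0.193, 0.009], [0.193, -0.981, -0.0], [0.009, 0.002, -1.0]]
ft_force: [-0.2, -0.0, -0.7]
grip_width: 0.0851
```

Call:
carry_out([
  {"tx": 0, "ty": 0, "tz": 0, "yaw": 0},
  {"tx": 0, "ty": 0, "tz": 0, "yaw": 0},
  {"tx": 0, "ty": 0, "tz": 0, "yaw": 0},
  {"tx": 0, "ty": 0, "tz": 0, "yaw": 0},
  {"tx": 0, "ty": 0, "tz": 0, "yaw": 0},
  {"tx": 0, "ty": 0, "tz": 0, "yaw": 0},
], jaw=1, squeeze=25)

```text
time_s: 4.35
position: [0.5911, 0.115, 0.0852]
tool_rot: [[0.981, 0.194, 0.017], [0.194, -0.981, -0.005], [0.015, 0.008, -1.0]]
ft_force: [-0.8, -3.0, 4.2]
grip_width: 0.0356
```

Call:
carry_out([
  {"tx": 0, "ty": -0.3, "tz": -1, "yaw": 0},
  {"tx": 0, "ty": -0.3, "tz": -1, "yaw": 0},
  {"tx": 0, "ty": -0.3, "tz": -1, "yaw": 0},
])

```text
time_s: 4.65
position: [0.5884, 0.1204, 0.1133]
tool_rot: [[0.981, 0.193, 0.012], [0.193, -0.981, -0.012], [0.01, 0.014, -1.0]]
ft_force: [3.5, -13.3, -5.5]
grip_width: 0.031
```

Call:
carry_out([
  {"tx": 0, "ty": -0.3, "tz": -1, "yaw": 0},
  {"tx": 0, "ty": -0.2, "tz": -1.5, "yaw": 0},
  {"tx": 0, "ty": 0, "tz": -3, "yaw": 0},
  {"tx": 0, "ty": 0, "tz": -3, "yaw": 0},
  {"tx": 0, "ty": 0, "tz": -3, "yaw": 0},
])

```text
time_s: 5.15
position: [0.5837, 0.1265, 0.2261]
tool_rot: [[0.981, 0.192, -0.002], [0.192, -0.981, -0.012], [-0.004, 0.012, -1.0]]
ft_force: [0.5, -0.6, -2.6]
grip_width: 0.0254
```

Call:
carry_out([
  {"tx": 0, "ty": 0, "tz": 0, "yaw": 0},
  {"tx": 0, "ty": 0, "tz": 0, "yaw": 0},
], squeeze=100)

```text
time_s: 5.35
position: [0.5843, 0.1273, 0.2289]
tool_rot: [[0.981, 0.193, 0.003], [0.193, -0.981, -0.011], [0.001, 0.011, -1.0]]
ft_force: [-0.4, 0.2, -2.0]
grip_width: 0.0244
```

```bash
python3 - <<'E'
from h import *
s=env.observe();print(s["position"],s["grip_width"],s["ft_force"],s["wrist_torque"],s["q"].round(1))
a=env.get_image("wrist");b=env.get_image("side")
p=env.camera_params("side");u,v=map(int,w2px(p,s["position"]-[0,0,.03]));print(u,v)
v=int(np.clip(v,60,420))
c=cv2.resize(b[v-60:v+60,u-40:u+40],(320,480),interpolation=3)
o=np.hstack([cv2.resize(a,(480,360)),np.zeros((360,0,3),np.uint8)]);o=cv2.copyMakeBorder(o,0,120,0,0,0)
cv2.imwrite("pics/w5.png",np.hstack([o,c])[:,:,::-1])
E
```

```text
[0.58429307 0.12727649 0.22891994] 0.024385162991055972 [-0.39646777  0.16252175 -2.02080199] [-0.01033853 -0.01340694  0.03115904] [ 1.2 27.2 67.7 -0.6 85.  80.1]
274 197
```

View pics/w5.png

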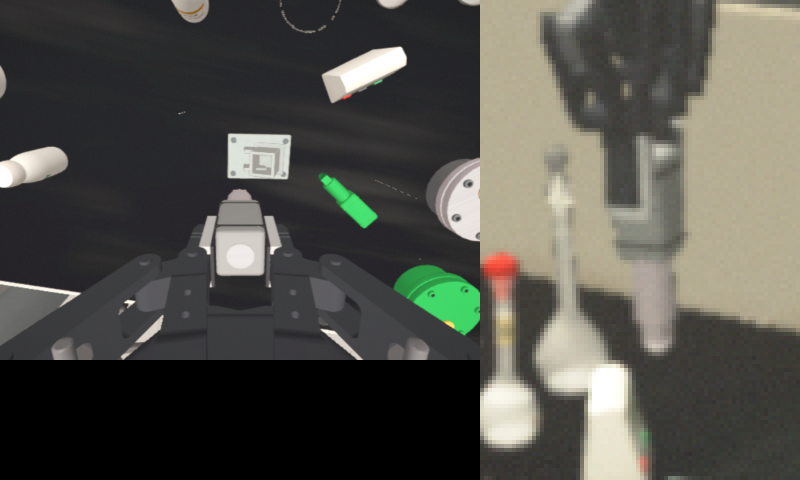

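The key hangs upright in the jaws, with the handle at about (240,250) in the wrist panel. Next I carry it to the plug and square it to the recess.

Call:
carry_out([
  {"tx": -0.2, "ty": 2, "tz": 0, "yaw": 0},
  {"tx": -0.4, "ty": 3.9, "tz": 0, "yaw": 0},
  {"tx": -0.4, "ty": 3.9, "tz": 0, "yaw": 0},
  {"tx": -0.4, "ty": 3.9, "tz": 0, "yaw": 0},
  {"tx": -0.4, "ty": 3.9, "tz": 0, "yaw": 0},
  {"tx": -0.4, "ty": 3.9, "tz": 0, "yaw": 0},
  {"tx": -0.4, "ty": 3.9, "tz": 0, "yaw": 0},
  {"tx": -0.4, "ty": 3.9, "tz": 0, "yaw": 0},
  {"tx": -0.2, "ty": 2, "tz": 0, "yaw": 0},
])

```text
time_s: 6.35
position: [0.6112, -0.1932, 0.2169]
tool_rot: [[0.98, 0.199, -0.02], [0.199, -0.98, -0.002], [-0.02, -0.002, -1.0]]
ft_force: [-0.4, 0.8, -2.1]
grip_width: 0.0244
```

Call:
carry_out([
  {"tx": 0, "ty": 0, "tz": 0, "yaw": -0.13},
  {"tx": 0, "ty": 0, "tz": 0, "yaw": -0.13},
  {"tx": 0, "ty": 0, "tz": 0, "yaw": -0.13},
  {"tx": 0, "ty": 0, "tz": 0, "yaw": -0.13},
  {"tx": 0, "ty": 0, "tz": 0, "yaw": -0.13},
  {"tx": 0, "ty": 0, "tz": 0, "yaw": -0.13},
  {"tx": 0, "ty": 0, "tz": 0, "yaw": -0.13},
  {"tx": 0, "ty": 0, "tz": 0, "yaw": -0.13},
  {"tx": 0, "ty": 0, "tz": 0, "yaw": -0.13},
  {"tx": 0, "ty": 0, "tz": 0, "yaw": -0.13},
  {"tx": 0, "ty": 0, "tz": 0, "yaw": 0},
])

```text
time_s: 7.45
position: [0.6088, -0.1902, 0.2022]
tool_rot: [[0.018, 0.999, -0.042], [1.0, -0.018, 0.014], [0.013, -0.042, -0.999]]
ft_force: [-0.7, -0.3, -0.9]
grip_width: 0.0242
```

Call:
carry_out([
  {"tx": 0.4, "ty": 0.3, "tz": 0.5, "yaw": 0.03},
  {"tx": 0, "ty": 0, "tz": 0.5, "yaw": 0},
  {"tx": 0, "ty": 0, "tz": 0.5, "yaw": 0},
])

```text
time_s: 7.75
position: [0.6112, -0.1848, 0.1852]
tool_rot: [[0.056, 0.997, -0.043], [0.998, -0.056, 0.016], [0.013, -0.044, -0.999]]
ft_force: [0.4, -0.6, -3.1]
grip_width: 0.0247
```

Call:
carry_out([
  {"tx": 0, "ty": 0, "tz": 0, "yaw": 0},
  {"tx": 0, "ty": 0, "tz": 0, "yaw": 0},
])

```text
time_s: 7.95
position: [0.6107, -0.1846, 0.1838]
tool_rot: [[0.058, 0.997, -0.046], [0.998, -0.057, 0.017], [0.014, -0.046, -0.999]]
ft_force: [-0.7, -0.6, -1.5]
grip_width: 0.0245
```

```bash
python3 - <<'E'
from h import *
import pickle
s=env.observe();p=env.camera_params("wrist");im=env.get_image("wrist");t=env.get_image("top");sd=env.get_image("side")
cv2.imwrite("pics/w6.png",im[:,:,::-1]);cv2.imwrite("pics/t6.png",t[:,:,::-1]);cv2.imwrite("pics/s6.png",sd[:,:,::-1]);pickle.dump((p,s),open("pics/w6.pkl","wb"))
print(s["position"],s["q"].round(1))
T=s["position"]+s["tool_rot"]@[0,0,.067];print("tip nominal",T,w2px(p,T),"plug",w2px(p,(.6125,-.1853,.077)))
q=env.camera_params("side");print(w2px(q,T))
u,v=w2px(q,T);u,v=int(u),int(v)
a=im[130:380,210:430];a=cv2.resize(a,(528,600),interpolation=3)
b=cv2.resize(sd[v-40:v+35,u-17:u+17],(272,600),interpolation=3)
cv2.imwrite("pics/c6.png",np.hstack([a,b])[:,:,::-1]);print(u-17,v-40)
E
```

```text
[ 0.61068302 -0.18463919  0.18382655] [-27.3  34.3  62.4  -0.3  86.  -24. ]
tip nominal [ 0.60763384 -0.18351117  0.11690548] [320.08860333 265.00706374] plug [329.60012678 248.23512679]
[344.83052239 196.1597167 ]
327 156
```

View pics/c6.png

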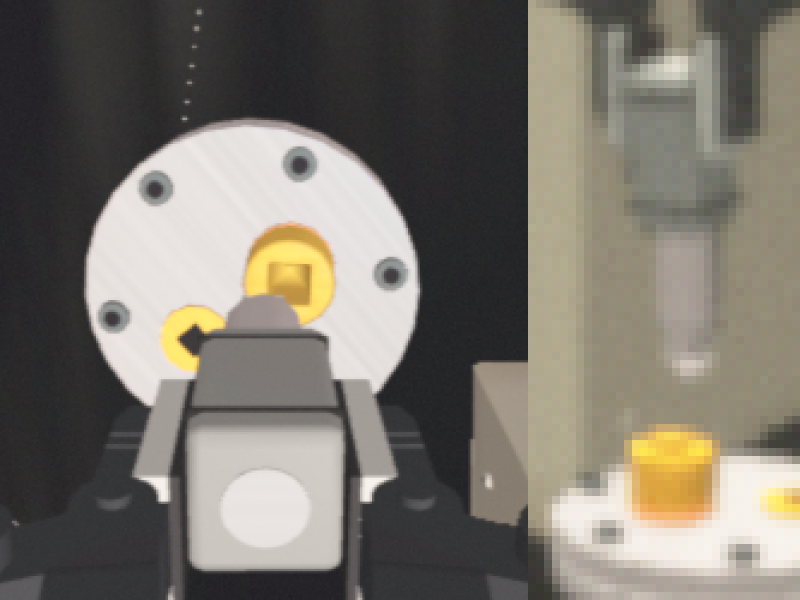

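The picture shows the plug recess at crop (290,283), nearly square to the handle. The handle top face has corners (188,418), (343,412), (343,570), (188,570). I'll fit the key in the hand and compare its tip with the recess in this same view.

```bash
cat > fit6.py <<'E'
from h import *
import pickle
from scipy.optimize import least_squares
from scipy.spatial.transform import Rotation as R
p,s=pickle.load(open("pics/w6.pkl","rb"));P=s["position"];T=s["tool_rot"]
px=lambda a:np.array([(210+(u+.5)*250/600-.5,130+(v+.5)*250/600-.5) for u,v in a])
ob=px([(188,415),(343,410),(344,571),(187,572),(203,338),(329,336)])
# key in tool frame: z_key=-z_tool ; d = distance tip->ahead of TCP
C=np.array([[13,-13,98],[13,13,98],[-13,13,98],[-13,-13,98],[13,-13,48],[13,13,48]])/1e3
def pt(q,c): # c=(x,y,h)
    v=np.array([c[0],c[1],-(c[2]-.075)]);v=R.from_euler("yz",[q[3],q[4]]).apply(v)
    return P+T@(v+[q[0],q[1],q[2]])
def shank(q): # top-most px of shank bottom circle
    a=np.linspace(0,2*np.pi,73);return min((w2px(p,pt(q,(.01*np.cos(t),.01*np.sin(t),.016))) for t in a),key=lambda z:z[1])
sh=px([(263,294)])[0]
f=lambda q:np.concatenate([(np.array([w2px(p,pt(q,c)) for c in C])-ob).ravel(),[shank(q)[1]-sh[1]]])
r=least_squares(f,[0,0,-.008,0,0]);q=r.x
print("off mm",q[:3]*1e3,"pitch,yaw deg",np.degrees(q[3:]),r.fun.round(1))
tip=pt(q,(0,0,0));print("tip",tip,"axis",(pt(q,(0,0,.098))-tip)/.098)
cc=px([(268,264),(312,263),(310,304),(268,302)])
W=np.array([px2w(p,u,v,.077) for u,v in cc]);print("recess",W.round(4).tolist(),W.mean(0));d=np.roll(W,-1,0)-W
print(np.hypot(d[:,0],d[:,1]),np.degrees(np.arctan2(d[:,1],d[:,0]))%90,"key yaw",np.degrees(np.arctan2(T[1,0],T[0,0]))-np.degrees(q[4]))
e=W.mean(0)-tip;print("move in tool axes mm",T.T@np.array([e[0],e[1],0])*1e3,e*1e3)
E
python3 fit6.py
```

```text
off mm [-0.32990797  0.20128627  8.77632842] pitch,yaw deg [-5.04157132 -0.53536891] [-2.5  1.3  2.1  2.8  1.  -1.5 -0.1 -1.4  0.8 -3.3 -1.4 -2.9  5.1]
tip [ 0.60674761 -0.19015689  0.10032823] axis [0.04957017 0.07099601 0.99624413]
recess [[0.607, -0.1787, 0.077], [0.62, -0.179, 0.077], [0.6189, -0.1917, 0.077], [0.6063, -0.1906, 0.077]] [ 0.61303386 -0.18498487  0.077     ]
[0.01307026 0.01281614 0.01265412 0.01189303] [88.81895065 84.91323199 84.73624327 86.77238737] key yaw 87.237239120918
move in tool axes mm [ 5.5245559   5.97549    -0.19901159] [  6.28625377   5.17202259 -23.32822649]
```

```bash
cat >> fit6.py <<'E'
print("---- joint")
sc=env.camera_params("side");spx=lambda x,y:np.array([327+(x-528+.5)/8-.5,156+(y+.5)/8-.5])
pm=w2px(sc,(W.mean(0)[0],W.mean(0)[1],.077));bias=spx(673,443)-pm;print("side bias px",bias)
so=[(spx(692,372),(0,0,.001)),(spx(686,300),(0,0,.025)),(spx(683,222),(0,0,.048))]
def g(q):
    a=f(q)*.7; a[:8]*=.3
    b=np.concatenate([(w2px(sc,pt(q,c))+bias-o)*[2,2] for o,c in so]);return np.concatenate([a,b,[np.degrees(q[4])]])
r=least_squares(g,[0,0,-.003,0,0],loss="soft_l1");q=r.x
print("off mm",q[:3]*1e3,"pitch,yaw deg",np.degrees(q[3:]));print(g(q).round(1))
tip=pt(q,(0,0,0));print("tip",tip,"axis",(pt(q,(0,0,.098))-tip)/.098)
e=W.mean(0)-tip;print("move in tool axes mm",T.T@np.array([e[0],e[1],0])*1e3,e*1e3)
E
python3 fit6.py|sed -n '/joint/,$p'
```

```text
---- joint
side bias px [1.5925379  0.22316808]
off mm [-0.36089073  0.52093231  8.25454789] pitch,yaw deg [-2.54684352 -0.14931337]
[-0.3  1.   0.7  1.4  0.3  0.2  0.1  0.2  0.9 -3.4 -0.3 -2.9  1.1  0.2
 -0.4  0.8 -0.7  0.8  1.  -0.1]
tip [ 0.60721318 -0.18695595  0.10066703] axis [0.04790587 0.02754509 0.99847198]
move in tool axes mm [ 2.30245185  5.69302279 -0.23171469] [  5.82068222   1.97107666 -23.66703227]
```

Call:
carry_out([
  {"tx": 0.25, "ty": 0.65, "tz": 0.2, "yaw": 0},
  {"tx": 0, "ty": 0, "tz": 0.3, "yaw": 0},
  {"tx": 0, "ty": 0, "tz": 0.3, "yaw": 0},
  {"tx": 0, "ty": 0, "tz": 0.3, "yaw": 0},
  {"tx": 0, "ty": 0, "tz": 0.3, "yaw": 0},
], squeeze=50)

```text
time_s: 8.6
position: [0.6177, -0.1823, 0.1694]
tool_rot: [[0.057, 0.997, -0.044], [0.998, -0.057, 0.016], [0.013, -0.044, -0.999]]
ft_force: [-0.9, 0.2, -0.8]
grip_width: 0.0243
```

Call:
carry_out([
  {"tx": 0, "ty": -0.07, "tz": 0.3, "yaw": 0},
  {"tx": 0, "ty": 0, "tz": 0.25, "yaw": 0},
  {"tx": 0, "ty": 0, "tz": 0.25, "yaw": 0},
])

```text
time_s: 8.9
position: [0.6163, -0.1822, 0.1605]
tool_rot: [[0.058, 0.997, -0.044], [0.998, -0.057, 0.016], [0.014, -0.045, -0.999]]
ft_force: [0.9, -0.1, -1.3]
grip_width: 0.0243
```

Call:
carry_out([
  {"tx": 0, "ty": 0, "tz": 0.2, "yaw": 0},
  {"tx": 0, "ty": 0, "tz": 0.2, "yaw": 0},
])

```text
time_s: 9.1
position: [0.6161, -0.1824, 0.1563]
tool_rot: [[0.058, 0.997, -0.044], [0.998, -0.057, 0.015], [0.013, -0.045, -0.999]]
ft_force: [-0.3, -2.2, 2.6]
grip_width: 0.0247
```

Call:
carry_out([
  {"tx": 0, "ty": 0, "tz": 0.2, "yaw": 0},
  {"tx": 0, "ty": 0, "tz": 0.2, "yaw": 0},
])

```text
time_s: 9.3
position: [0.6164, -0.1836, 0.1536]
tool_rot: [[0.058, 0.997, -0.041], [0.998, -0.058, 0.012], [0.01, -0.042, -0.999]]
ft_force: [-0.4, -3.0, 4.8]
grip_width: 0.0242
```

Call:
carry_out([
  {"tx": -0.1, "ty": 0, "tz": 0.1, "yaw": 0},
  {"tx": 0, "ty": 0, "tz": 0.2, "yaw": 0},
  {"tx": 0, "ty": 0, "tz": 0.2, "yaw": 0},
])

```text
time_s: 9.6
position: [0.6162, -0.1846, 0.1481]
tool_rot: [[0.058, 0.997, -0.041], [0.998, -0.058, 0.012], [0.01, -0.042, -0.999]]
ft_force: [-0.4, -1.5, -0.5]
grip_width: 0.0248
```

Going in freely; the tip is roughly 12 mm deep by estimate.

Call:
carry_out([
  {"tx": -0.03, "ty": 0, "tz": 0.2, "yaw": 0},
  {"tx": 0, "ty": 0, "tz": 0.2, "yaw": 0},
])

```text
time_s: 9.8
position: [0.6161, -0.1847, 0.1433]
tool_rot: [[0.058, 0.997, -0.041], [0.998, -0.058, 0.013], [0.01, -0.042, -0.999]]
ft_force: [1.0, -1.7, 0.1]
grip_width: 0.0241
```

Call:
carry_out([
  {"tx": 0, "ty": 0, "tz": 0.2, "yaw": 0},
  {"tx": 0, "ty": 0, "tz": 0.15, "yaw": 0},
])

```text
time_s: 10.0
position: [0.6162, -0.1848, 0.1423]
tool_rot: [[0.058, 0.998, -0.039], [0.998, -0.058, 0.011], [0.009, -0.039, -0.999]]
ft_force: [-4.3, 0.2, 12.9]
grip_width: 0.0246
```

Call:
carry_out([
  {"tx": 0, "ty": 0, "tz": 0, "yaw": 0.08},
  {"tx": 0, "ty": 0, "tz": 0, "yaw": 0.08},
  {"tx": 0, "ty": 0, "tz": 0, "yaw": 0.08},
])

```text
time_s: 10.3
position: [0.6166, -0.1853, 0.1429]
tool_rot: [[0.3, 0.953, -0.037], [0.954, -0.3, 0.009], [-0.002, -0.038, -0.999]]
ft_force: [0.6, -2.5, -1.2]
grip_width: 0.0243
```

Call:
carry_out([
  {"tx": 0, "ty": 0, "tz": 0.08, "yaw": 0.1},
  {"tx": 0, "ty": 0, "tz": 0.03, "yaw": 0.1},
  {"tx": 0, "ty": 0, "tz": 0.03, "yaw": 0.1},
  {"tx": 0, "ty": 0, "tz": 0.03, "yaw": 0.1},
])

```text
time_s: 10.7
position: [0.6171, -0.1858, 0.1426]
tool_rot: [[0.66, 0.751, -0.034], [0.751, -0.66, 0.007], [-0.017, -0.03, -0.999]]
ft_force: [0.2, -1.9, 2.0]
grip_width: 0.0244
```

Call:
carry_out([
  {"tx": 0, "ty": 0, "tz": 0.05, "yaw": 0.1},
  {"tx": 0, "ty": 0, "tz": 0.03, "yaw": 0.1},
  {"tx": 0, "ty": 0, "tz": 0.03, "yaw": 0.1},
  {"tx": 0, "ty": 0, "tz": 0.03, "yaw": 0.1},
])

```text
time_s: 11.1
position: [0.6173, -0.1865, 0.1423]
tool_rot: [[0.907, 0.42, -0.032], [0.42, -0.907, 0.005], [-0.028, -0.018, -0.999]]
ft_force: [-0.7, -2.9, 2.2]
grip_width: 0.0247
```

Call:
carry_out([
  {"tx": 0, "ty": 0, "tz": 0.05, "yaw": 0.1},
  {"tx": 0, "ty": 0, "tz": 0.03, "yaw": 0.1},
  {"tx": 0, "ty": 0, "tz": 0.03, "yaw": 0.1},
  {"tx": 0, "ty": 0, "tz": 0.03, "yaw": 0.1},
])

```text
time_s: 11.5
position: [0.6172, -0.1872, 0.142]
tool_rot: [[0.999, 0.017, -0.032], [0.017, -1.0, 0.002], [-0.032, -0.003, -0.999]]
ft_force: [-1.4, -1.6, 1.1]
grip_width: 0.0243
```

Call:
carry_out([
  {"tx": 0, "ty": 0, "tz": 0.05, "yaw": 0.08},
  {"tx": 0, "ty": 0, "tz": 0.05, "yaw": 0.06},
  {"tx": 0, "ty": 0, "tz": 0.05, "yaw": 0},
])

```text
time_s: 11.8
position: [0.6171, -0.1875, 0.1418]
tool_rot: [[0.991, -0.13, -0.031], [-0.13, -0.992, 0.001], [-0.031, 0.003, -1.0]]
ft_force: [-0.9, -0.9, 4.4]
grip_width: 0.0245
```

```bash
python3 - <<'E'
from h import *
s=env.observe();p=env.camera_params("wrist");im=env.get_image("wrist");sd=env.get_image("side")
print(s["position"],s["tool_rot"].round(3).tolist(),s["ft_force"],s["wrist_torque"],s["q"].round(1))
q=env.camera_params("side");u,v=map(int,w2px(q,(.613,-.185,.1)));
a=cv2.resize(im[130:380,210:430],(528,600),interpolation=3)
b=cv2.resize(sd[v-40:v+35,u-17:u+17],(272,600),interpolation=3)
cv2.imwrite("pics/c7.png",np.hstack([a,b])[:,:,::-1])
E
```

```text
[ 0.61708773 -0.18751612  0.14176998] [[0.991, -0.13, -0.031], [-0.13, -0.992, 0.001], [-0.031, 0.003, -1.0]] [-0.8763898  -0.85021487  4.42557343] [-0.14014945  0.20156582  0.06436572] [-27.1  36.5  65.4  -0.8  79.6  70.5]
```

View pics/c7.png

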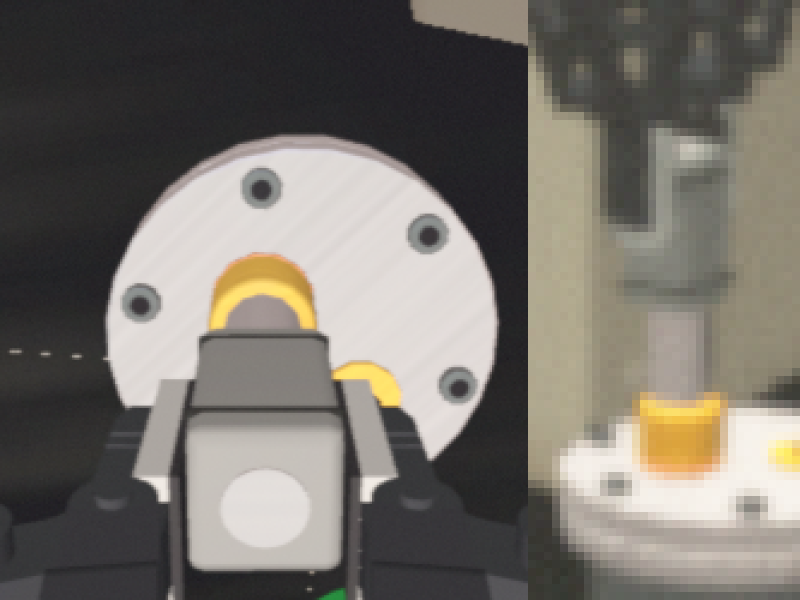

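The key's shank is seated on the plug rim and the plug has turned with it. The hand turned 94 degrees in all. Next I release and withdraw straight up.

Call:
carry_out([
  {"tx": 0, "ty": 0, "tz": 0, "yaw": 0},
  {"tx": 0, "ty": 0, "tz": 0, "yaw": 0},
  {"tx": 0, "ty": 0, "tz": 0, "yaw": 0},
  {"tx": 0, "ty": 0, "tz": 0, "yaw": 0},
], jaw=-0.4)

```text
time_s: 12.3
position: [0.6168, -0.1865, 0.1403]
tool_rot: [[0.992, -0.125, -0.033], [-0.124, -0.992, 0.003], [-0.033, 0.001, -0.999]]
ft_force: [-0.8, 0.2, 0.2]
grip_width: 0.0599
```

Call:
carry_out([
  {"tx": 0, "ty": 0, "tz": -1, "yaw": 0},
  {"tx": 0, "ty": 0, "tz": -2, "yaw": 0},
  {"tx": 0, "ty": 0, "tz": -3, "yaw": 0},
  {"tx": 0, "ty": 0, "tz": -3, "yaw": 0},
  {"tx": 0, "ty": 0, "tz": -2, "yaw": 0},
  {"tx": 0, "ty": 0, "tz": 0, "yaw": 0},
])

```text
time_s: 12.9
position: [0.6205, -0.1865, 0.2568]
tool_rot: [[0.992, -0.124, -0.033], [-0.123, -0.992, 0.004], [-0.033, -0.0, -0.999]]
ft_force: [0.9, 0.3, -0.4]
grip_width: 0.0599
```

```bash
python3 - <<'E'
from h import *
s=env.observe();p=env.camera_params("wrist");im=env.get_image("wrist");sd=env.get_image("side")
print(s["position"],s["ft_force"])
q=env.camera_params("side");u,v=map(int,w2px(q,(.613,-.185,.1)));
a=cv2.resize(im[100:400,180:444],(528,600),interpolation=3)
b=cv2.resize(sd[v-40:v+35,u-17:u+17],(272,600),interpolation=3)
cv2.imwrite("pics/c8.png",np.hstack([a,b])[:,:,::-1])
print("expected upright key top px",w2px(p,(.613,-.185,.158)),"base",w2px(p,(.613,-.185,.076)), "in crop x2 offset (180,100)")
E
```

```text
[ 0.62049006 -0.18645445  0.2567874 ] [ 0.90515663  0.31308796 -0.38085276]
expected upright key top px [321.08616637 252.74803625] base [320.82445742 221.46103071] in crop x2 offset (180,100)
```

View pics/c8.png

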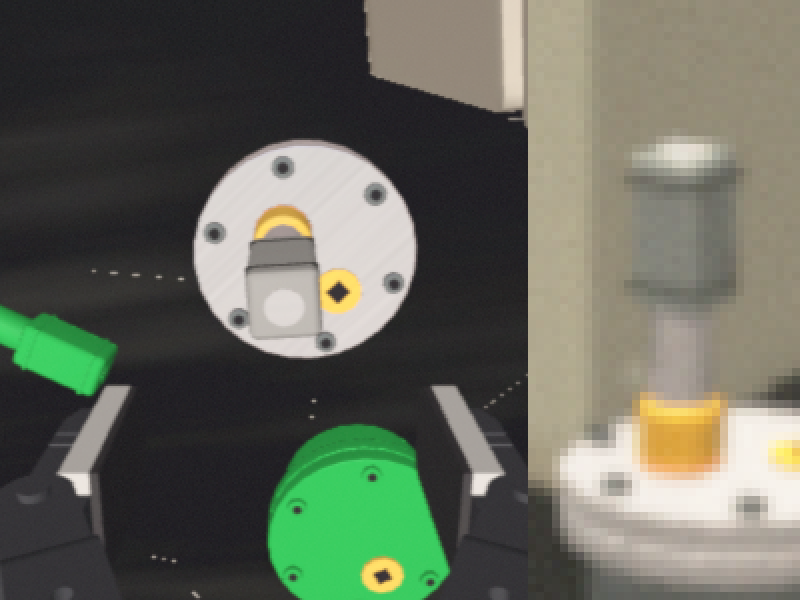

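```bash
python3 -c "
from rig import env
print(env.close_job())"
```

```text
the job is handed in; nothing more can be done
None
```

I pulled the grey key out of its holder and it came upright in the jaws. I then felt it into the raised plug's recess, turned it clockwise, let go and handed the job in at about 13 s of the 72 s allowed. No verdict was reported.

**Insertion:** The key met the recess edge softly (about 5 N) and dropped about 15 mm from first contact until the shank stopped on the rim. The highest force I read was 13 N, at that stop.

**Turn:** The hand turned about 94° clockwise. With up to 6° of play, the plug should stand at roughly 88–94° (1.54–1.64 rad); I did not measure the plug's own angle.

**Last checks:**
- The final pictures show the key standing alone and nearly upright in the plug, shank on the rim.
- The gripper is about 12 cm above where it released, touching nothing, and the wrist force is near zero.
- I did not measure the two bottles at the end, but no move came near them.

**What failed or disagreed:**
- The first move call was refused for missing fields and had no effect.
- The tool drifted to about 0.05 rad of lean, within the limits, and could not be corrected with these moves.
- The wrist picture alone gave a poor fit of the key in the hand (up to 5 px off). I combined it with the side view, and the insertion then agreed to within about 2 mm.

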